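Flip down the kickstand of a panel stand and hold the plaster panel upright

ROBOT

A 6-joint arm with a two-finger parallel gripper is mounted at the origin on the work surface. World frame = base frame: x ahead of the robot, y to its left, z up, the work surface at z = 0. Lengths are in m, angles in rad, forces in N, time in s.
With the tool pointing down it reaches from about 0.35 to 0.975 m from the base axis. Payload 7.1 kg.
Tool frame: the origin (TCP) lies at the very end of the fingers, on their centre line; the grasp point (between the pads) lies manip.tcp_to_grasp behind it (manip.tcp_to_grasp is the distance from the TCP to the grasp point, in m); z points along the fingers, y is the direction in which the jaws open and shut (so a half turn about z gives the same grasp; the last joint's range is limited). The gripper opens to 88 mm and grips with 3 to 60 N. Pads are 20 mm wide; open, the fingers measure 115 mm over their backs; the gripper's body (75 mm by 178 mm) begins 61 mm behind the grasp point.
Start: joints at [-0.019, 0.423, 1.63, -0, 1.089, -0.019], TCP at [0.625, 0, 0.223] pointing down, gripper open.
Joint ranges: [-3, 3], [-0.9, 2.11], [0.09, 2.58], [-1.31, 4.45], [0.11, 2.69], [-2.54, 2.54]. Speed limits (rad/s): [2.39, 2.39, 3.01, 3.14, 3.14, 3.14].

INTERFACE

Orientations are given as a unit quaternion [x, y, z, w].
In Python, from workcell import manip gives the robot as it stands.
- The arm moves only by the tool send_rows, never from a script. Its argument "motion" is one flat list of numbers, 7 for each row, row after row: the opening, from 0 (shut) to 1 (fully open), then the shift along the tool's x, y, z in cm, then the turn, a rotation vector about the tool's x, y, z in rad. In form: [jaw, tx, ty, tz, ax, ay, az, jaw, tx, ty, tz, ax, ay, az, ...]. A call has 1 to 10 rows; each row shifts and turns the commanded pose from where the row before left it, along the tool's axes as they then stand; what a row does not reach is not made up. A row lasts 1/10 s, in which the tool goes at most 50 mm and 8.59 degrees, less where a joint would pass 70% of its speed; a pose out of reach is approached as far as the arm can. A call with a gripper value outside its range is refused whole. The fingers move at their own pace and stop on an object; "grip_force" is the grip in N (left out, the last holds). Time passes only in rows, so rows that do not move let the fingers close. It gives the time, the measured TCP pose, the force and the opening at its end, in the units of the state.
- manip.read_state(): the state, without advancing time (a new reading comes with each control period).
- manip.snapshot(name): name is "scene" or "side" or "wrist"; returns a dict with "pixels" (420x560x3 uint8, red, green, blue), "fx", "fy", "cx", "cy" (pixels), "position" and "attitude" of the camera in the world; the wrist camera has in their place "mount" (4x4, takes a point from camera to tool coordinates, whose origin is the TCP and whose axes are the flange's). Camera axes: x right, y down, z forward; pixel columns grow to the right and rows downward; lengths in m; the calibration is good to about 2 mm. The wrist camera is an equidistant fisheye: a pixel r from the principal point sees the ray r / f radians off the axis. A picture is of the moment at which its call begins: read the wrist's pose just before it. There is no depth.
- manip.hand_in(): hands the job in, once; it reports no verdict.
The state is a dict: "t": time; "joint_pos": joint angles; "dq": joint speeds; "effort": joint torques, N m; "ee_pos": TCP position; "tool_rot": TCP orientation; "wrist_force": force on the tool from outside, world axes, zero at the start; "moment": the same for the moment, N m; "finger_gap": finger opening in m.
Only numpy, scipy, OpenCV 4.12 (cv2) and the standard library are available. Lean on these libraries where they do the work, as an engineer would, in place of code of your own. Each camera call takes 0.05 s, during which the arm holds its last target. There are 200 camera calls.

TASK

A plaster wall panel is clipped in the tilting finishing stand and its frame is leaning back on the rest bar. Leaving the frame on its rest, flip the kickstand down past its centre until it snaps fully down; then take the frame by the round black handle on top, raise it gently to upright without tipping it over towards the kickstand, and hold it there for me while I brush both sides of the panel: finish still gripping the handle. Leave everything else on the bench where it is.

Things in the scene. Friction and masses are not known exactly. Their poses are not given: they have to be found in the camera images.
- stand: blue steel base of the stand, fixed to the bench: cross feet 300 mm long at its x = -148 and +148 mm, each with a hub for the frame's axle. Origin at bench level midway between the hubs, right below the axle. z up; x along the axle, which is 90 mm up; y level, towards the kickstand's side. Turned up to 17 degrees from the world axes. Rest bar along x at y = -94 mm, 185 mm up
- frame (a joint): tilt of the aluminium frame and its white petal panel on the axle, rad: 0 = leaning back on the rest bar, 0.45 rad from vertical towards the stand's -y; grows as it is raised; 0.45 = upright; near 0.58 it would lean on the lowered kickstand. Free hinge: unheld, it tips. Frame 244 mm wide, 20 mm thick, its top 225 mm from the axle; 0.8 to 1.2 kg
- handle: round black handle on top of the frame: a rubber sleeve 22 mm in diameter, 130 mm long, free to turn on its bar, along the stand's x between two 18 mm lugs, with 20 mm free below it. Origin at the bar's middle, 256 mm from the axle straight up the frame; x along the bar
- handle_mid (a point): the middle of the black handle bar (the handle's origin): 320 mm above the bench and 111 mm towards the stand's -y of the axle while the frame rests back, 346 mm high when upright
- kickstand (a joint): angle of the kickstand on the frame, rad: 0 = folded up, lying along the frame's foot parallel to the stand's x, its foot towards the stand's -x; 1.57 = fully down on its stop, pointing to the bench and splayed out 14 degrees. An over-centre spring pulls it to the nearer end; centre at 0.79. At most 0.24 N m, at the ends: about 3 N at the tang to start it
- kick_hinge (a point): pivot of the kickstand: 70 mm from the frame's middle towards the stand's x, 45 mm out from the frame's mid-plane (towards the stand's y), 25 mm up the frame from the axle. The pivot axis is square to the stand's x; going out towards the stand's y it rises 0.244 rad from the frame's normal, so 0.694 rad from level while the frame rests back
- tang (a point): middle of the red tang, the peg to press down from above: 12 mm in diameter, it sticks out 45 mm from the centre line of the dark steel leg (14 mm bar, 110 mm long with its rubber foot), 78 mm along the leg from the pivot, parallel to the pivot axis, on the side away from the panel. This point is 25 mm out from the leg's centre line
- mix_bowl: cream plastic mixing bowl, 150 mm across, 60 mm high; origin at the centre of its underside; bystander
- spare_panel: loose white plaster relief panel 200 x 200 x 16 mm lying flat (four petals); origin at the centre of its underside; bystander
- putty_knife: putty knife about 200 mm long lying on the bench along its own x; bystander
- brush: flat paint brush about 190 mm long lying on the bench behind the rest bar, along its own x; bystander
- sanding_block: cork sanding block 100 x 60 x 32 mm on the bench close to the stand, on its kickstand side; origin at the centre of its underside; bystander
- spirit_level: yellow spirit level 230 x 22 x 48 mm standing on its edge; origin at the centre of its underside; bystander
- oil_bottle: white bottle of release oil, 64 mm across, 170 mm high; origin at the centre of its underside; bystander

How it is judged:
On the way, in this order (a step that is already met when the one before it is completed fails the run):
1. the kickstand is fully down while the frame still leans on its rest bar (value of joint kickstand above 1.5 rad and value of joint frame below 0.1 rad), for 0.3 s.
2. the frame is upright, gripped by its handle (value of joint frame between 0.398 and 0.502 rad and contact force between the fingers and handle above 1.5 N), for 0.5 s.
At the end, for the whole second after the job is handed in: The kickstand is fully down (beyond 1.5 rad), the frame stands still within 0.052 rad (3 degrees) of upright, where neither the rest bar nor the kickstand can carry it, and the fingers still hold the handle with more than 1.5 N (all of step 2 and value of joint kickstand above 1.5 rad and velocity of joint frame between -0.05 and 0.05 rad/s); the arm keeps its last pose, push and grip.
It fails at once if the frame is tipped past upright towards the kickstand by more than 0.10 rad (value of joint frame above 0.55 rad).
It fails at once if the frame is thrown up or dropped back (turning faster than 1.5 rad/s) (velocity of joint frame above 1.5 rad/s or velocity of joint frame below -1.5 rad/s).
It fails at once if another thing on the bench is shifted by more than 30 mm (distance of any of mix_bowl, spare_panel, putty_knife, brush, sanding_block, spirit_level, oil_bottle from where it was at the start of the episode above 0.03 m).
It also fails if it takes over 61 s, if anything falls off the work surface, if the arm or the gripper's body presses on something with over 40 N, if the wrist force passes 120 N, or if a joint passes its speed limit or range.

## Working session

There is one attempt and no reset: what is moved stays moved. The work goes in short steps, Python scripts to look and compute and a tool call to move; the robot and the scene stay as the last step left them, time stands still between calls to the robot, and variables do not carry over. Pictures are saved under pics/ and viewed, about 8 in all and at most 12, crops included, and the job is handed in when it is done.

Besides the shell and the picture viewer there is one more tool, called after "Request:" as name(argument=value, ...) on one line, values as JSON. send_rows: Moves the arm, as the interface text tells. Its arguments: {"type":"object","properties":{"motion":{"type":"array","items":{"type":"number"}},"grip_force":{"type":"number"}},"required":["motion"]}

```bash
mkdir -p pics
python3 - <<'E'
from workcell import manip
import cv2,pickle
print(manip.read_state(), manip.tcp_to_grasp)
for n in ("scene","side","wrist"):
    s=manip.snapshot(n); pickle.dump(s,open(f"pics/{n}0.pkl","wb"))
    cv2.imwrite(f"pics/{n}0.png",s["pixels"][:,:,::-1])
    print(n,{k:v for k,v in s.items() if k!="pixels"})
E
```

```text
{'t': 0.0, 'joint_pos': array([-1.90387197e-02,  4.23822197e-01,  1.63066418e+00,  7.88927080e-06,
        1.08864106e+00, -1.89905910e-02]), 'dq': array([-0.00121044, -0.00078796,  0.00012988, -0.00296637,  0.00028471,
        0.00021695]), 'effort': array([ 1.28069914e-03, -5.44622147e+01, -2.73670936e+01,  6.42951974e-02,
        2.27214623e-02, -1.51321510e-04]), 'ee_pos': array([6.24444997e-01, 1.42519110e-05, 2.21923500e-01]), 'tool_rot': array([ 7.07124884e-01,  7.07088261e-01, -5.29697265e-04, -5.55271554e-04]), 'wrist_force': array([-0.30032466, -0.32138473, -0.61200568]), 'moment': array([ 0.00050028, -0.01912391,  0.03587161]), 'finger_gap': 0.08796440289006997} 0.0187
scene {'fx': 487.5678131225529, 'fy': 487.5678131225529, 'cx': 279.86770907500244, 'cy': 219.34045323091482, 'position': array([ 1.19208489, -0.95544583,  0.96145349]), 'attitude': array([ 0.83576096,  0.261884  , -0.1445556 , -0.46046071])}
side {'fx': 466.0191499816108, 'fy': 466.0191499816108, 'cx': 273.6826850028521, 'cy': 209.17473836257287, 'position': array([-0.1088222 , -0.76373391,  1.41997879]), 'attitude': array([ 0.88830824, -0.31602759,  0.10992952, -0.31456403])}
wrist {'fx': 325.19226210127806, 'fy': 325.19226210127806, 'cx': 286.69067791019734, 'cy': 210.24294976552864, 'mount': array([[ 6.11107703e-05, -9.69629128e-01, -2.44579949e-01,
         6.50327558e-02],
       [ 9.99999455e-01,  3.14150440e-04, -9.95579079e-04,
        -1.10454907e-03],
       [ 1.04217737e-03, -2.44579754e-01,  9.69628618e-01,
        -1.61942734e-01],
       [ 0.00000000e+00,  0.00000000e+00,  0.00000000e+00,
         1.00000000e+00]])}
```

View pics/scene0.png

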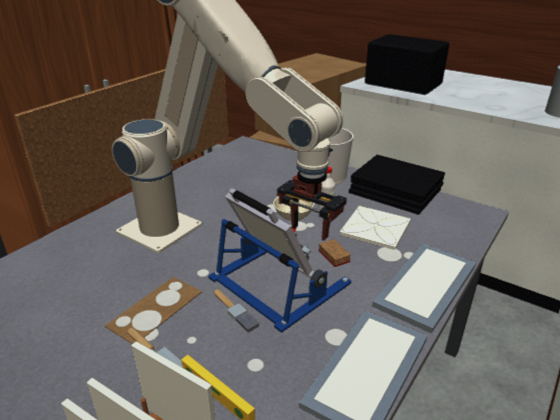

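View pics/side0.png

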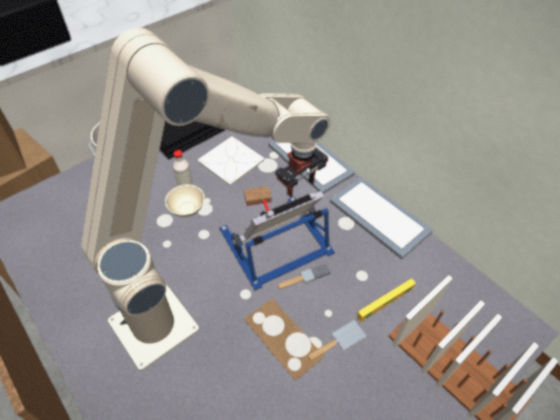

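Run:
```python
import cv2,numpy as np
a=cv2.imread("pics/scene0.png")[175:335,195:365]
b=cv2.imread("pics/side0.png")[175:295,210:345]
f=lambda i,s:cv2.resize(i,None,fx=s,fy=s,interpolation=cv2.INTER_CUBIC)
cv2.imwrite("pics/c1.png",f(a,3.6)); cv2.imwrite("pics/c2.png",f(b,5))
```

```text
(no output)
```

View pics/c1.png

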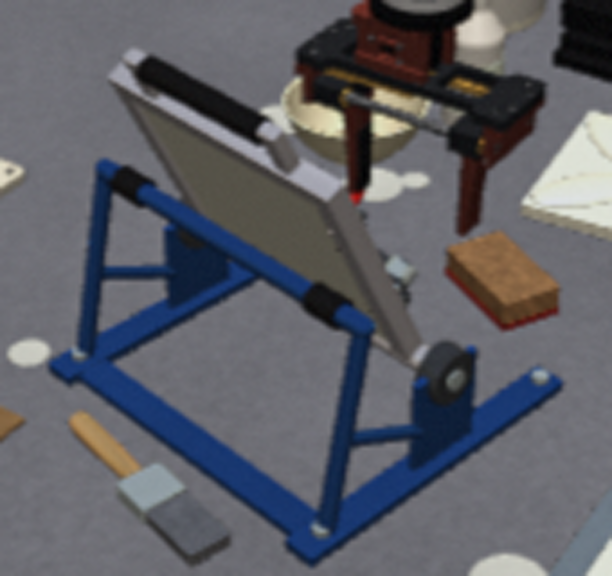

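View pics/c2.png

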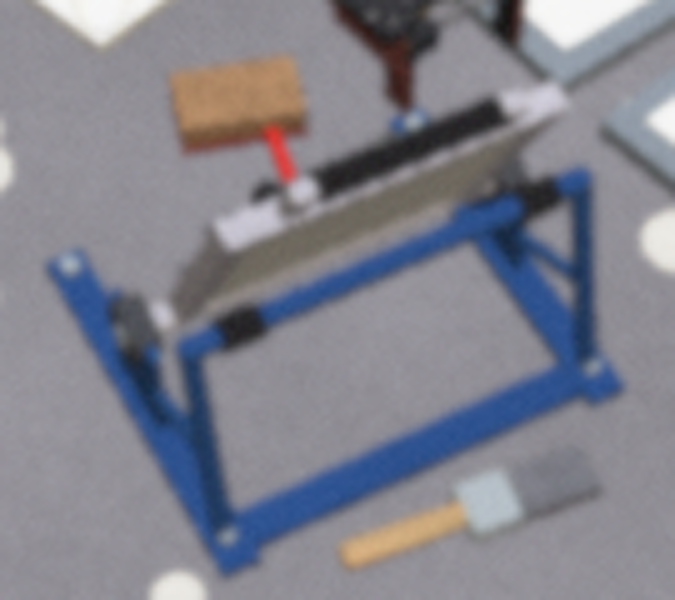

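View pics/wrist0.png

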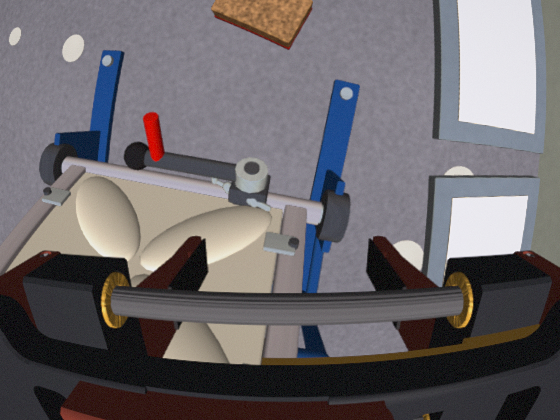

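```bash
cat > h.py <<'E'
import numpy as np,pickle
from scipy.spatial.transform import Rotation as R
def proj(s,P,tcp=None):
    P=np.atleast_2d(P)
    if 'mount' in s:
        p,q=tcp; M=s['mount']
        t=R.from_quat(q).inv().apply(P-p); c=(t-M[:3,3])@M[:3,:3]
        r=np.hypot(c[:,0],c[:,1]); th=np.arctan2(r,c[:,2]); k=th/r
        return np.c_[s['cx']+s['fx']*k*c[:,0], s['cy']+s['fy']*k*c[:,1]]
    c=R.from_quat(s['attitude']).inv().apply(P-s['position'])
    return np.c_[s['cx']+s['fx']*c[:,0]/c[:,2], s['cy']+s['fy']*c[:,1]/c[:,2]]
def frm(th,p):  # frame coords (x, normal +y side, up) -> stand
    a=0.45-th; x,n,u=p   # lean a toward -y
    return np.array([x, n*np.cos(a)-u*np.sin(a), .09+n*np.sin(a)+u*np.cos(a)])
def world(v,p): return np.array([v[0],v[1],0])+R.from_euler('z',v[2]).apply(p)
H=np.array([70,45,25])/1e3
AX=np.array([0,np.cos(.244),np.sin(.244)])
def tang(th,k,out=.025,along=.078):
    d0=np.array([-1.,0,0]); 
    e=np.cross(AX,d0); e=e if e[2]<0 else -e
    return frm(th,H+along*(np.cos(k)*d0+np.sin(k)*e)+out*AX)
E
cat > fit.py <<'E'
from h import *
from scipy.optimize import least_squares
S={n:pickle.load(open(f"pics/{n}0.pkl","rb")) for n in("scene","side","wrist")}
tcp=([0.624445,0,0.221924],[.707125,.707088,-.00053,-.000555])
o={'scene':lambda a:(195+a[0]/3.6,175+a[1]/3.6),'side':lambda a:(210+a[0]/5,175+a[1]/5),'wrist':lambda a:a}
def pts(q):
    f,n=q[3],q[4]
    return {'hl':frm(0,(-.065,0,.256)),'hr':frm(0,(.065,0,.256)),'rl':(-.148,-.094,.185),'rr':(.148,-.094,.185),
    'nl':(-.148,n,.02),'nr':(.148,n,.02),'fl':(-.148,f,.02),'fr':(.148,f,.02),'tt':tang(0,0,.045),'tb':tang(0,0,.007)}
obs=[('scene','hl',(143,75)),('scene','hr',(262,130)),('scene','rl',(103,165)),('scene','rr',(368,328)),('scene','nl',(80,353)),('scene','nr',(320,530)),('scene','fr',(540,377)),
('side','hr',(497,105)),('side','rl',(190,345)),('side','rr',(580,180)),('side','nl',(228,537)),('side','nr',(592,367)),('side','fl',(68,265)),('side','tt',(272,132)),
('wrist','fl',(107,60)),('wrist','fr',(346,93)),('wrist','tt',(151,118)),('wrist','tb',(157,157))]
def res(q):
    P=pts(q); return np.concatenate([(proj(S[c],world(q,P[k]),tcp)[0]-o[c](m)) for c,k,m in obs])
r=least_squares(res,[.6,-.15,0,.14,-.14],loss='soft_l1')
print(r.x)
for (c,k,m),e in zip(obs,res(r.x).reshape(-1,2)): print(c,k,e.round(1))
q=r.x
np.save('v.npy',q[:3])
print('handle',world(q,frm(0,(0,0,.256))),world(q,frm(.45,(0,0,.256))))
for k in (0,.4,.8,1.2,1.57): print(k,world(q,tang(0,k)).round(4), world(q,tang(0,k,.045)).round(4))
E
python3 fit.py
```

```text
[ 0.52153496  0.01239767 -0.18765993  0.12597128 -0.13598057]
scene hl [-0.5 -2.6]
scene hr [-0.5  0.1]
scene rl [-0.6  0.6]
scene rr [-2.4 -0.9]
scene nl [-1.5 -1.5]
scene nr [-0.7 -2.2]
scene fr [-0.7 -2.5]
side hr [1.1 1.9]
side rl [0.2 1.8]
side rr [0.5 0.4]
side nl [ 0.3 -0.4]
side nr [ 0.4 -0.6]
side fl [0.5 0.1]
side tt [-0.2 -0.1]
wrist fl [-1.   0.5]
wrist fr [ 1.5 -0.5]
wrist tt [0.2 0.1]
wrist tb [ 1.4 -2.1]
handle [ 0.50076124 -0.09699857  0.32051446] [0.52153496 0.01239767 0.346     ]
0 [0.5228 0.0619 0.1481] [0.5257 0.077  0.1609]
0.4 [0.5325 0.0798 0.1247] [0.5353 0.0949 0.1375]
0.8 [0.5527 0.0926 0.1051] [0.5556 0.1077 0.1179]
1.2 [0.5803 0.0983 0.0922] [0.5832 0.1134 0.105 ]
1.57 [0.6087 0.0964 0.0881] [0.6115 0.1115 0.1009]
```

Request:
send_rows(motion=[0,4,0,0,0,0,0,0,2.2,-3,0,0,0,0,0,0,-4.5,0,0,0,0,0,0,-2.7,0,0,0,0.094,0,0,0,0,0,0,0.094,0,0,0,0,0,0,0], grip_force=20)

```text
t: 0.75
ee_pos: [0.5224, 0.0621, 0.2228]
tool_rot: [0.771, 0.637, 0.0, 0.0]
wrist_force: [0.8, -0.0, 0.9]
finger_gap: 0.0431
```

```bash
cat > st.py <<'E'
from h import *
from workcell import manip
import sys
v=np.load('v.npy'); s=manip.read_state(); q=R.from_quat(s['tool_rot']); p=s['ee_pos']
print('t',s['t'],'p',p.round(4),'gap',round(s['finger_gap'],4),'F',s['wrist_force'].round(1)); print(q.as_matrix().round(3))
def to(P,name): print(name,np.round(P,4),'tool cm',(q.inv().apply(np.array(P)-p)*100).round(2))
E
cat > a.py <<'E'
from st import *
for k in (0,.2,.4,.6,.8,1.0,1.2,1.57):
    to(world(v,tang(0,k))+[0,0,.016],k)
I=manip.snapshot('wrist'); print(proj(I,[world(v,tang(0,0,o)) for o in (.025,.045)],(p,q.as_quat())).round(0))
import cv2; cv2.imwrite('pics/w1.png',I['pixels'][:,:,::-1])
E
python3 a.py
```

```text
t 0.75 p [0.5224 0.0621 0.2228] gap 0.0431 F [ 0.8 -0.   0.9]
[[ 0.187  0.982  0.   ]
 [ 0.982 -0.187 -0.   ]
 [ 0.     0.    -1.   ]]
0 [0.5228 0.0619 0.1641] tool cm [-0.02  0.05  5.88]
0.2 [0.5262 0.0713 0.1522] tool cm [0.98 0.2  7.07]
0.4 [0.5325 0.0798 0.1407] tool cm [1.93 0.66 8.21]
0.6 [0.5414 0.087  0.1302] tool cm [2.8  1.4  9.26]
0.8 [0.5527 0.0926 0.1211] tool cm [ 3.56  2.41 10.18]
1.0 [0.5659 0.0965 0.1136] tool cm [ 4.18  3.63 10.92]
1.2 [0.5803 0.0983 0.1082] tool cm [ 4.64  5.01 11.46]
1.57 [0.6087 0.0964 0.1041] tool cm [ 4.98  7.83 11.87]
[[289. 217.]
 [289. 201.]]
```

View pics/w1.png

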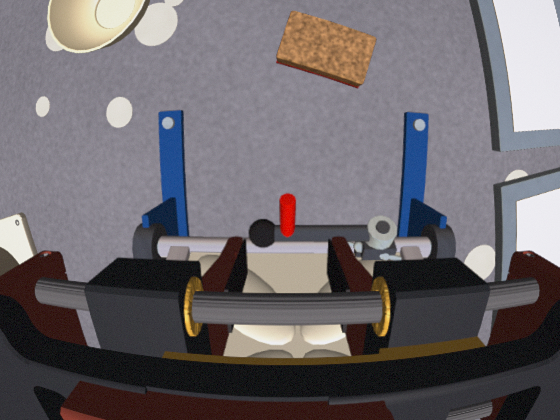

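Request:
send_rows(motion=[0,0.1,0,2.5,0,0,0,0,0.1,0,2,0,0,0,0,0,0,0.5,0,0,0,0,0,0,0.5,0,0,0,0,0,0,0.4,0,0,0,0,0,0,0,0,0,0])

```text
t: 1.4
ee_pos: [0.5236, 0.0639, 0.1637]
tool_rot: [0.77, 0.638, 0.0, 0.0]
wrist_force: [-0.1, -0.0, 1.1]
finger_gap: 0.0004
```

Request:
send_rows(motion=[0,0.5,0.05,0.6,0,0,0,0,0.5,0.1,0.6,0,0,0,0,0.48,0.23,0.57,0,0,0,0,0.48,0.23,0.57,0,0,0])

```text
t: 1.8
ee_pos: [0.533, 0.0825, 0.1397]
tool_rot: [0.77, 0.638, -0.0, -0.0]
wrist_force: [-2.7, -0.6, 2.0]
finger_gap: 0.0006
```

Request:
send_rows(motion=[0,0.43,0.37,0.52,0,0,0,0,0.43,0.37,0.52,0,0,0,0,0.38,0.5,0.46,0,0,0,0,0.38,0.5,0.46,0,0,0,0,0.31,0.61,0.42,0,0,0,0,0.31,0.61,0.42,0,0,0])

```text
t: 2.4
ee_pos: [0.5673, 0.0988, 0.112]
tool_rot: [0.77, 0.638, 0.0, 0.0]
wrist_force: [0.9, -0.1, 1.2]
finger_gap: 0.0006
```

```bash
cat > b.py <<'E'
from st import *
I=manip.snapshot('wrist'); print(s['moment'].round(2),[ (k,proj(I,[world(v,tang(0,k,o)) for o in (.025,.045)],(p,q.as_quat())).round(0).tolist()) for k in (0,.8,1.0,1.57)])
import cv2; cv2.imwrite('pics/w2.png',I['pixels'][:,:,::-1])
E
python3 b.py
```

```text
t 2.4 p [0.5673 0.0988 0.112 ] gap 0.0006 F [ 0.9 -0.1  1.2]
[[ 0.187  0.982  0.001]
 [ 0.982 -0.187  0.   ]
 [ 0.     0.001 -1.   ]]
[-0.05 -0.1  -0.02] [(0, [[215.0, 360.0], [206.0, 353.0]]), (0.8, [[265.0, 264.0], [263.0, 246.0]]), (1.0, [[287.0, 249.0], [287.0, 230.0]]), (1.57, [[356.0, 230.0], [362.0, 211.0]])]
```

View pics/w2.png

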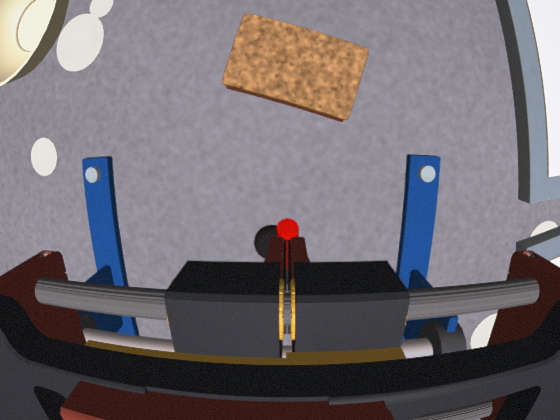

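Request:
send_rows(motion=[0,0.23,0.69,0.27,0,0,0,0,0.23,0.69,0.27,0,0,0,0,0,0,0,0,0,0,0,0,-0.5,-1.5,0,0,0,0,0,0,-2.5,0,0,0,0,0,0,-4,0,0,0,0,0,0,0,0,0,0])

```text
t: 3.15
ee_pos: [0.5786, 0.102, 0.1931]
tool_rot: [0.77, 0.638, 0.004, 0.002]
wrist_force: [0.3, 0.2, 0.4]
finger_gap: 0.0006
```

```bash
sed -i 's/w2/w3/' b.py; python3 b.py
```

```text
t 3.15 p [0.5786 0.102  0.1931] gap 0.0006 F [0.3 0.2 0.4]
[[ 0.187  0.982  0.009]
 [ 0.982 -0.187  0.001]
 [ 0.003  0.009 -1.   ]]
[-0.01  0.    0.03] [(0, [[223.0, 294.0], [218.0, 283.0]]), (0.8, [[258.0, 230.0], [256.0, 215.0]]), (1.0, [[273.0, 220.0], [272.0, 205.0]]), (1.57, [[323.0, 208.0], [325.0, 193.0]])]
```

View pics/w3.png

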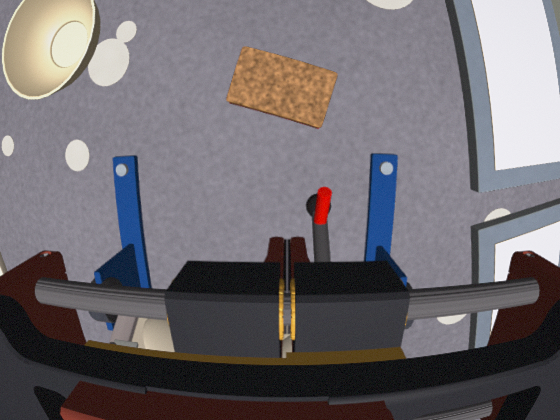

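Request:
send_rows(motion=[1,0,0,-4.5,0,0,0.14,1,0,0,-4.5,0,0,0.14,1,0,0,-4.5,0,0,0.14,1,0,0,-4.5,0,0,0.14,1,0,0,-3,0,0,0.14,1,0,0,0,0,0,0.14,1,0,0,0,0,0,0.14,1,0,0,0,0,0,0.14,1,0,0,0,0,0,0.14,1,0,0,0,0,0,0.14])

```text
t: 4.2
ee_pos: [0.5749, 0.1014, 0.3962]
tool_rot: [1.0, -0.011, -0.001, 0.0]
wrist_force: [0.4, 0.1, 0.7]
finger_gap: 0.077
```

Request:
send_rows(motion=[1,0,0,0,0,0,0.14,1,0,0,0,0,0,0.03,1,0,0,0,0,0,0])

```text
t: 4.5
ee_pos: [0.575, 0.1014, 0.3962]
tool_rot: [0.996, -0.094, -0.001, 0.0]
wrist_force: [0.3, -0.0, 0.2]
finger_gap: 0.0878
```

```bash
cat > c.py <<'E'
from st import *
print(s['joint_pos'].round(2))
H0=world(v,frm(0,(0,0,.256)))
to(H0+[0,0,.08],'hover'); to(H0-[0,0,.0187],'grasp')
for th in (.15,.3,.45): to(world(v,frm(th,(0,0,.256)))-[0,0,.0187],th)
E
python3 c.py
```

```text
t 4.5 p [0.575  0.1014 0.3962] gap 0.0878 F [ 0.3 -0.   0.2]
[[ 0.983 -0.186 -0.001]
 [-0.186 -0.983 -0.   ]
 [-0.001  0.001 -1.   ]]
[ 0.15  0.21  1.52 -0.    1.41  1.91]
hover [ 0.5008 -0.097   0.4005] tool cm [-3.6  20.87 -0.41]
grasp [ 0.5008 -0.097   0.3018] tool cm [-3.58 20.87  9.46]
0.15 [ 0.5074 -0.0619  0.3159] tool cm [-3.58 17.3   8.05]
0.3 [ 0.5144 -0.0252  0.3244] tool cm [-3.58 13.56  7.19]
0.45 [0.5215 0.0124 0.3273] tool cm [-3.58  9.73  6.9 ]
```

Request:
send_rows(motion=[1,-1.2,4.2,-0.4,0,0,0,1,-1.2,4.2,0,0,0,0,1,-1.2,4.2,0,0,0,0,1,0,4.2,0,0,0,0,1,0,4.1,0,0,0,0,1,0,0,0,0,0,0,1,0,0,0,0,0,0])

```text
t: 5.2
ee_pos: [0.501, -0.0976, 0.4007]
tool_rot: [0.996, -0.094, -0.0, -0.0]
wrist_force: [-0.3, -0.0, 0.7]
finger_gap: 0.0876
```

```bash
cat > d.py <<'E'
from st import *
import cv2
I=manip.snapshot('wrist'); cv2.imwrite('pics/w4.png',I['pixels'][:,:,::-1])
print(proj(I,[world(v,frm(0,(x,0,.256))) for x in(-.065,0,.065)],(p,q.as_quat())).round(0))
E
python3 c.py; python3 d.py
```

```text
t 5.2 p [ 0.501  -0.0976  0.4007] gap 0.0876 F [-0.3 -0.   0.7]
[[ 0.982 -0.188 -0.   ]
 [-0.188 -0.982  0.   ]
 [-0.001 -0.    -1.   ]]
[-0.22  0.08  1.67  0.    1.39  1.54]
hover [ 0.5008 -0.097   0.4005] tool cm [-0.04 -0.06  0.02]
grasp [ 0.5008 -0.097   0.3018] tool cm [-0.03 -0.06  9.89]
0.15 [ 0.5074 -0.0619  0.3159] tool cm [-0.03 -3.63  8.48]
0.3 [ 0.5144 -0.0252  0.3244] tool cm [-0.04 -7.37  7.63]
0.45 [0.5215 0.0124 0.3273] tool cm [ -0.04 -11.19   7.34]
t 5.2 p [ 0.501  -0.0976  0.4007] gap 0.0876 F [-0.3 -0.   0.7]
[[ 0.982 -0.188 -0.   ]
 [-0.188 -0.982  0.   ]
 [-0.001 -0.    -1.   ]]
[[284. 291.]
 [284. 216.]
 [284. 131.]]
```

View pics/w4.png

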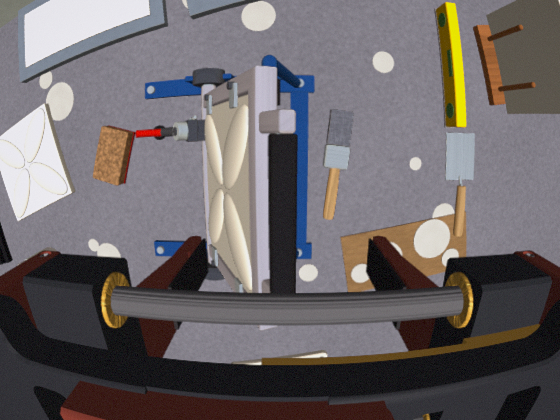

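Request:
send_rows(motion=[1,0,0,4,0,0,0,1,0,0,3.5,0,0,0,1,0,0,1.5,0,0,0,1,0,0,0.8,0,0,0,1,0,0,0,0,0,0])

```text
t: 5.75
ee_pos: [0.5013, -0.0961, 0.302]
tool_rot: [0.996, -0.093, -0.001, -0.0]
wrist_force: [-0.5, -0.4, 0.3]
finger_gap: 0.0877
```

Request:
send_rows(motion=[0,0,0,0,0,0,0,0,0,0,0,0,0,0,0,0,0,0,0,0,0,0,0,0,0,0,0,0,0,0,0,0,0,0,0,0,0,0,0,0,0,0,0,0,0,0,0,0,0,0,0,0,0,0,0,0,0,0,0,0,0,0,0], grip_force=20)

```text
t: 6.65
ee_pos: [0.502, -0.0943, 0.3028]
tool_rot: [0.996, -0.094, 0.0, -0.003]
wrist_force: [2.5, 10.0, -0.2]
finger_gap: 0.0214
```

```bash
python3 c.py
```

```text
t 6.65 p [ 0.502  -0.0943  0.3028] gap 0.0214 F [ 2.5 10.  -0.2]
[[ 0.982 -0.187  0.001]
 [-0.187 -0.982  0.007]
 [-0.    -0.007 -1.   ]]
[-0.21  0.16  1.8   0.01  1.18  1.54]
hover [ 0.5008 -0.097   0.4005] tool cm [-0.08  0.22 -9.77]
grasp [ 0.5008 -0.097   0.3018] tool cm [-0.08  0.29  0.1 ]
0.15 [ 0.5074 -0.0619  0.3159] tool cm [-0.08 -3.29 -1.28]
0.3 [ 0.5144 -0.0252  0.3244] tool cm [-0.08 -7.04 -2.11]
0.45 [0.5215 0.0124 0.3273] tool cm [ -0.08 -10.86  -2.38]
```

Request:
send_rows(motion=[0,0,-0.35,-0.16,0,0,0,0,0,-0.35,-0.155,0,0,0,0,0,-0.36,-0.15,0,0,0,0,0,-0.36,-0.145,0,0,0,0,0,-0.36,-0.14,0,0,0,0,0,-0.36,-0.135,0,0,0,0,0,-0.36,-0.13,0,0,0,0,0,-0.36,-0.125,0,0,0,0,0,-0.36,-0.12,0,0,0,0,0,-0.36,-0.12,0,0,0])

```text
t: 7.65
ee_pos: [0.5083, -0.0617, 0.3162]
tool_rot: [0.996, -0.093, -0.0, -0.0]
wrist_force: [5.3, 1.1, -10.5]
finger_gap: 0.0215
```

Request:
send_rows(motion=[0,0,-0.37,-0.11,0,0,0,0,0,-0.37,-0.105,0,0,0,0,0,-0.37,-0.1,0,0,0,0,0,-0.37,-0.09,0,0,0,0,0,-0.37,-0.085,0,0,0,0,0,-0.38,-0.08,0,0,0,0,0,-0.38,-0.075,0,0,0,0,0,-0.38,-0.07,0,0,0,0,0,-0.38,-0.06,0,0,0,0,0,-0.38,-0.055,0,0,0])

```text
t: 8.65
ee_pos: [0.5154, -0.0251, 0.3251]
tool_rot: [0.996, -0.093, 0.0, 0.0]
wrist_force: [5.6, 0.6, -8.3]
finger_gap: 0.0213
```

```bash
python3 c.py
```

```text
t 8.65 p [ 0.5154 -0.0251  0.3251] gap 0.0213 F [ 5.6  0.6 -8.3]
[[ 0.983 -0.186  0.   ]
 [-0.186 -0.983 -0.   ]
 [ 0.001  0.    -1.   ]]
[-0.07  0.15  1.76 -0.    1.23  1.69]
hover [ 0.5008 -0.097   0.4005] tool cm [-0.1   7.34 -7.54]
grasp [ 0.5008 -0.097   0.3018] tool cm [-0.1   7.34  2.33]
0.15 [ 0.5074 -0.0619  0.3159] tool cm [-0.1   3.77  0.93]
0.3 [ 0.5144 -0.0252  0.3244] tool cm [-0.1   0.03  0.07]
0.45 [0.5215 0.0124 0.3273] tool cm [-0.1  -3.79 -0.22]
```

Request:
send_rows(motion=[0,0,-0.39,-0.05,0,0,0,0,0,-0.39,-0.045,0,0,0,0,0,-0.39,-0.04,0,0,0,0,0,-0.39,-0.03,0,0,0,0,0,-0.39,-0.03,0,0,0,0,0,-0.39,-0.02,0,0,0,0,0,-0.39,-0.02,0,0,0,0,0,-0.39,-0.01,0,0,0,0,0,-0.39,0,0,0,0,0,0,-0.39,0,0,0,0])

```text
t: 9.65
ee_pos: [0.523, 0.0135, 0.3282]
tool_rot: [0.996, -0.093, 0.001, -0.0]
wrist_force: [2.8, -0.6, 4.5]
finger_gap: 0.0217
```

Request:
send_rows(motion=[0,0,0,0,0,0,0,0,0,0,0,0,0,0,0,0,0,0,0,0,0,0,0,0,0,0,0,0,0,0,0,0,0,0,0,0,0,0,0,0,0,0,0,0,0,0,0,0,0])

```text
t: 10.35
ee_pos: [0.5229, 0.0133, 0.3282]
tool_rot: [0.996, -0.093, 0.001, -0.0]
wrist_force: [3.7, 0.0, 5.1]
finger_gap: 0.0213
```

```bash
cat > e.py <<'E'
from st import *
import cv2
to(world(v,frm(.45,(0,0,.256)))-[0,0,.0187],'up')
out=[]
for n,(x0,x1,y0,y1) in (('scene',(195,365,150,330)),('side',(210,350,165,305))):
    I=manip.snapshot(n)
    im=cv2.resize(I['pixels'][y0:y1,x0:x1,::-1],(400,int(400*(y1-y0)/(x1-x0))),interpolation=cv2.INTER_CUBIC); f=400/(x1-x0)
    for th,c in ((.45,(0,255,0)),):
        P=[world(v,frm(th,(x,0,u))) for x,u in ((-.122,0),(-.122,.225),(.122,.225),(.122,0))]
        uv=((proj(I,P)-[x0,y0])*f).astype(np.int32); cv2.polylines(im,[uv.reshape(-1,1,2)],True,c,1)
    P=[world(v,tang(.45,1.57,o)) for o in(.007,.045)]
    cv2.polylines(im,[((proj(I,P)-[x0,y0])*f).astype(np.int32).reshape(-1,1,2)],False,(255,255,0),1)
    out.append(cv2.copyMakeBorder(im,0,440-len(im),0,0,0))
cv2.imwrite('pics/f.png',np.hstack(out))
E
python3 e.py
```

```text
t 10.35 p [0.5229 0.0133 0.3282] gap 0.0213 F [3.7 0.  5.1]
[[ 0.983 -0.186  0.002]
 [-0.186 -0.983  0.   ]
 [ 0.002 -0.    -1.   ]]
up [0.5215 0.0124 0.3273] tool cm [-0.12  0.11  0.09]
```

View pics/f.png

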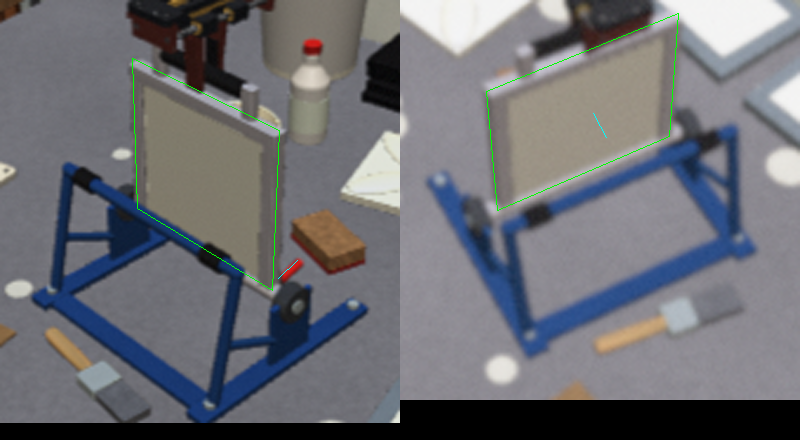

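```bash
python3 -c "
from workcell import manip
print(manip.hand_in())"
```

```text
the job is handed in; nothing more can be done
None
```

The kickstand is down, and the arm is holding the frame upright by its black handle. I handed the job in at about 10.4 s; no verdict was reported.

- **Kickstand:** I pressed the red tang down with the shut fingers, past centre, while the frame still leaned on its rest bar. In the wrist picture the tang tip was within about 3 pixels of where it should be at 1.57 rad.
- **Raising:** I gripped the handle at 20 N and raised it along its arc at about 0.15 rad/s.
- **Final position:** the measured handle point is about 1.5 mm from the position calculated for upright (limit about ±13 mm). It moved only about 0.2 mm in the last 0.7 s.
- **Grip:** the fingers rest on the sleeve, with a gap of 21.3 mm.
- **Final pictures:** the calculated upright outline lies on the frame in both views. In the scene view the red tang is where it should be with the kickstand down; in the side view it is hidden behind the panel. The brush and sanding block look unmoved, and the arm did not go near the other objects. I did not measure any of their positions.

**Small disagreement:** when gripped at rest, the handle was about 3 mm nearer the kickstand side than my camera fit said. I allowed about 1 mm for that in the final position.

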